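# Roll-check the mixer rollers and reject the oval one

### The job

Check the three spare tube-mixer rollers on the flat steel plate, starting with the one on the robot's left, then the middle one, then the right one: hold each by its axle pins, press it lightly (about 5 N) on the plate and roll it away from you, yielding if it pushes back, at least to the plate's middle. Roll the two that run true on across the plate and leave them lying fully down in the gutter beyond it; set the one that rocks down in the steel reject tray at the robot's left. Do not press hard, do not drop the rollers, and leave the other things on the bench alone.

Things in the scene. Friction and masses are not known exactly. Their poses are not given: they have to be found in the camera images.
- roller_a: aluminium roller: barrel 48 mm long, 32 mm across, turning freely on an axle whose ball-ended pins (10 mm across) stand out at both ends, 62 mm over the pin tips; about 0.15 kg. Origin at its middle on the axis; its y runs along the axle. Lies on the plate at the start. Pinched by the two pin tips, its barrel still turns freely
- roller_b: second roller, nominally as roller_a, same origin and axes. One of the three (which one is not told) is worn oval: its barrel is 32 mm thick one way, 39 mm the other, so its axis rises and sinks 3.5 mm twice a turn when rolled; it starts lying on a flat side, axis 16 mm above the plate like the others
- roller_c: third roller, nominally as roller_a, same origin and axes
- spin_a (a joint): turn of the barrel of roller_a on its axle, rad, 0 at the start; grows as it rolls away from the robot
- spin_b (a joint): turn of the barrel of roller_b on its axle, rad, 0 at the start; grows as it rolls away from the robot
- spin_c (a joint): turn of the barrel of roller_c on its axle, rad, 0 at the start; grows as it rolls away from the robot
- tester: roll tester, white housing 214 by 400 mm (its x, y), fixed. Origin at table level near its middle; x is the rolling direction, away from the robot, y to the robot's left. Steel plate at x -92 to +68 mm, gutter beyond it, 62 mm high lip at x -97 mm. Rollers start across x, at x -60 to -40 mm, in three lanes near y +105, 0 and -105 mm
- gutter (a point): middle of the floor of the gutter beyond the plate, 91 mm ahead of the tester's origin, 42 mm above the table (14 mm below the plate's top); axes as the tester's. It is 33.5 mm wide, runs along y over all lanes (388 mm); its far wall and ends rise 24 mm above its floor. A true roller sinks to its floor (axis 16 mm above it), an oval one stays at least 3 mm higher
- plate: flat steel plate, 160 by 370 mm, top 56 mm above the table; origin on its top face above the tester's origin, same axes. On stiff springs: sinks straight down 1 mm per 8 N, at most 7 mm. Marked by a roller pressing above 14 N. A true roller's press stays even as it rolls; the oval one pushes up and, unless the hand yields, soon exceeds that; its swell comes every 50 to 60 mm
- tray: reject tray, open square steel box 130 by 130 mm, 35 mm high, 4 mm walls, 4 mm floor, on the robot's left of the tester, fixed. Origin at table level under its middle, z up
- gel: white bottle with black cap, 56 mm across, 150 mm high, bystander; origin under its foot
- pot: small clear jar with yellow cap, 48 mm across, 60 mm high, bystander; origin under its foot
- wrench: steel wrench 140 mm long lying in front of the tester, bystander; origin under its middle
- cup: clear cup 72 mm across, 80 mm high, bystander; origin under its foot
- collar: steel collar 40 mm across, 18 mm high, bystander; origin under its middle
- can: white can 84 mm across, 110 mm high, bystander; origin under its foot
Not all that is in view belongs to the job. Leave any green or red look-alike of the roller_a alone. Leave any turquoise look-alike of the roller_c alone.

How it is judged:
By the outcome, as a careful person would: the job done as asked, in the order asked, and still so for the second after the job is handed in, with the robot touching nothing.
It also fails if it takes over 72 s, if anything falls off the work surface, if the arm or the gripper's body presses on something with over 40 N, if the wrist force passes 120 N, or if a joint passes its speed limit or range.

### The arm

A 6-joint arm with a two-finger parallel gripper is mounted at the origin on the work surface. World frame = base frame: x ahead of the robot, y to its left, z up, the work surface at z = 0. Lengths are in m, angles in rad, forces in N, time in s.
With the tool pointing down it reaches from about 0.25 to 0.725 m from the base axis. Payload 4 kg.
Tool frame: the origin (TCP) lies midway between the tips of the shut fingers; the grasp point (between the pads) lies 19 mm behind it; z points along the fingers, y is the line along which they close (so a half turn about z gives the same grasp; the last joint's range is limited). The gripper opens to 85 mm and grips with 20 to 120 N. Pads are 22 mm wide; open, the fingers measure 114 mm over their backs; the gripper's body (76 mm by 85 mm) begins 54 mm behind the grasp point. The pads swing forward as they close: fully open they stand 13 mm farther back than shut.
Start: joints at [-1.311, 0.241, 0.005, 1.335, 0, 1.571], TCP at [0.128, -0.483, 0.231] pointing down, gripper open.
Joint ranges: [-2.72, 2.72], [-1.05, 1.87], [-1.09, 1.28], [-1.99, 2.15], [-1.42, 1.44], [-3.14, 3.14]. Speed limits (rad/s): [2.79, 2.79, 3.14, 3.14, 3.14, 3.14].

### API

Orientations are given as a unit quaternion [x, y, z, w].
In Python, from workcell import monitor, vision, job gives the robot as it stands.
- The arm moves only by the tool move_arm, never from a script. Its argument "moves" is a list that holds one entry, the list of rows, each a list of 5 numbers: the shift along the world's x, y, z in m, then the turn about the world's z in degrees, then the opening in per cent of the stroke, from 0 (shut) to 100 (fully open). In form: [[[x, y, z, turn, gripper], ...]]. A call has 1 to 5 rows; each row is the pose to reach, as a shift and turn from the pose commanded when the call began; what a row does not reach only later rows make up. A row lasts 1/8 s, in which the tool goes at most 62.5 mm and 10.7 degrees, less where a joint would pass 70% of its speed; a pose out of reach is approached as far as the arm can. A call with a gripper value outside its range is refused whole. The fingers move at their own pace and stop on an object; the grip force is fixed at half the most. Time passes only in rows, so rows that repeat a pose let the fingers close. It gives the time, the measured TCP pose, the force, the opening and the grip force at its end, in the units of the state.
- monitor.get_obs(): the state, without advancing time (a new reading comes with each control period).
- vision.camera(name): name is "scene" or "top" or "wrist"; returns a dict with "color" (420x560x3 uint8, red, green, blue), "camera_matrix" (3x3 intrinsics, pixels), "k1" (the pictures are not rectified: a ray, as slopes to the right and down, at radius r is drawn at 1 + k1 r^2 times it, then the intrinsics apply), "eye" and "attitude" of the camera in the world; the wrist camera has in their place "hand_eye" (4x4, takes a point from camera to tool coordinates, whose origin is the TCP and whose axes are the flange's). Camera axes: x right, y up, looking along -z (the intrinsics and any distortion apply to the point x, -y, -z); pixel columns grow to the right and rows downward; lengths in m; the calibration is good to about 2 mm. A picture is of the moment at which its call begins: read the wrist's pose just before it. There is no depth.
- job.job_done(): hands the job in; it is judged then, once.
The state is a dict: "clock": time; "joint_pos": joint angles; "joint_vel": joint speeds; "tau": joint torques, N m; "eef_pos": TCP position; "tool_rot": TCP orientation; "ft_force": force on the tool from outside, world axes, zero at the start; "ft_torque": the same for the moment, N m; "grip_width": finger opening in m; "grasp_force": force on a finger pad.
Only numpy, scipy, OpenCV 4.12 (cv2) and the standard library are available. Lean on these libraries where they do the work, as an engineer would, in place of code of your own. Each camera call takes 0.05 s, during which the arm holds its last target. There are 200 camera calls.

## Working session

There is one attempt and no reset: what is moved stays moved. The work goes in short steps, Python scripts to look and compute and a tool call to move; the robot and the scene stay as the last step left them, time stands still between calls to the robot, and variables do not carry over. Pictures are saved under pics/ and viewed, at most 10 in all, crops included, and the job is handed in when it is done.

Besides the shell and the picture viewer there is one more tool, called after "Call:" as name(argument=value, ...), one argument or row to a line, values as JSON. move_arm: Moves the arm, as the interface text tells. Its arguments: {"type":"object","properties":{"moves":{"type":"array","items":{"type":"array","items":{"type":"array","items":{"type":"number"}}}}},"required":["moves"]}

```bash
mkdir -p pics
cat > h.py <<'E'
import numpy as np, cv2
from scipy.spatial.transform import Rotation as R
from workcell import monitor, vision, job
def save(n,f):
    c=vision.camera(n); cv2.imwrite(f,c["color"][:,:,::-1]); np.save(f+'.npy',c,allow_pickle=True); return c
def load(f): return np.load(f+'.npy',allow_pickle=True).item()
def rot(a):
    a=np.array(a,float)
    return a[:3,:3] if a.shape!=(4,) else R.from_quat(a).as_matrix()
def ray(c,u,v,tcp=None):
    K=np.array(c["camera_matrix"]); d=np.array([(u-K[0,2])/K[0,0],(v-K[1,2])/K[1,1]]); s=d.copy()
    for _ in range(20): s=d/(1+c["k1"]*(s@s))
    r=np.array([s[0],-s[1],-1.])
    if "eye" in c: return np.array(c["eye"],float),rot(c["attitude"])@r
    H=np.array(c["hand_eye"]); p,q=tcp; M=rot(q)
    return np.array(p)+M@H[:3,3], M@H[:3,:3]@r
def onz(c,u,v,z,tcp=None):
    o,r=ray(c,u,v,tcp); return o+r*(z-o[2])/r[2]
E
python3 - <<'E'
from h import *
o=monitor.get_obs(); print(o)
for n in("scene","top"):
    c=save(n,f'pics/{n}0.png'); print({k:v for k,v in c.items() if k!='color'})
E
```

```text
{'clock': 0.0, 'joint_pos': array([-1.31099295e+00,  2.41450503e-01,  3.70902838e-03,  1.33515972e+00,
       -2.11029204e-05,  1.57081236e+00]), 'joint_vel': array([0.00139074, 0.0007375 , 0.00092782, 0.00116407, 0.00118485,
       0.00061953]), 'tau': array([-7.15025726e-04, -3.72318184e+01,  2.52408063e+01,  1.69003877e-02,
       -1.05965735e-04, -4.75276863e-06]), 'eef_pos': array([ 0.12827879, -0.48261888,  0.23038839]), 'tool_rot': array([ 9.91575121e-01,  1.29528650e-01, -1.46799358e-04, -1.04219632e-03]), 'ft_force': array([0.07154311, 0.12228446, 0.93693843]), 'ft_torque': array([-0.01482797,  0.02225712,  0.01512638]), 'grasp_force': 0.0, 'grip_width': 0.08497913569959409}
{'camera_matrix': array([[539.97293172,   0.        , 278.25496456],
       [  0.        , 539.97293172, 198.18878486],
       [  0.        ,   0.        ,   1.        ]]), 'k1': -0.08548963439676523, 'eye': array([1.20172072, 0.91995555, 0.89533064]), 'attitude': array([0.13553972, 0.43208923, 0.85145135, 0.26449667])}
{'camera_matrix': array([[407.73519042,   0.        , 281.60154768],
       [  0.        , 407.73519042, 208.65644783],
       [  0.        ,   0.        ,   1.        ]]), 'k1': 0.010323476403916534, 'eye': array([ 0.40885305, -0.04857269,  1.02688456]), 'attitude': array([-0.06220953,  0.04557527,  0.71036021, -0.69960077])}
```

View pics/top0.png

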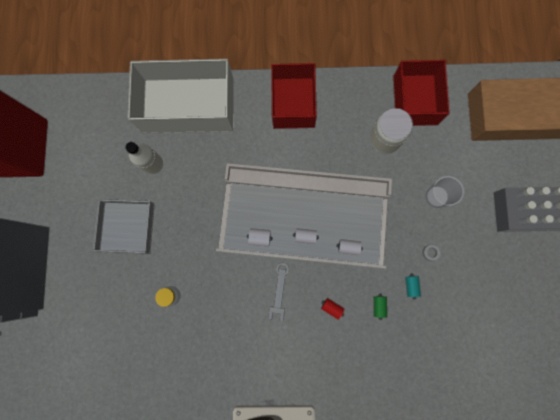

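View pics/scene0.png

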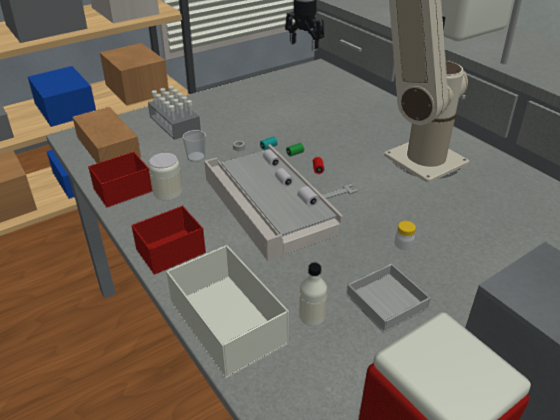

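The top picture has +x up and +y left. The tester corners are at about (219,250), (384,266), (391,180) and (227,165). The rollers are at (260,237), (306,236) and (350,247), and the tray is at (124,227). I'll measure these precisely.

Run:
```python
from h import *
c=load('pics/top0.png'); im=c['color']; g=im.min(2)
big=cv2.resize(im[155:275,90:400],None,fx=2.58,fy=2.58,interpolation=cv2.INTER_CUBIC); cv2.imwrite('pics/crop.png',big[:,:,::-1])
for (u,v) in((260,237),(306,236),(350,247)):
    w=g[v-14:v+15,u-18:u+19]; 
    m=(w>165).astype(np.uint8); n,l,s,ce=cv2.connectedComponentsWithStats(m); k=1+np.argmax(s[1:,4])
    cn=max(cv2.findContours((l==k).astype(np.uint8),0,1)[0],key=cv2.contourArea)
    r=cv2.minAreaRect(cn); bx=cv2.boxPoints(r)+[u-18,v-14]; cc=np.array(r[0])+[u-18,v-14]
    P=[onz(c,*b,.072) for b in bx]; e=[P[1]-P[0],P[2]-P[1]]; L=max(e,key=np.linalg.norm)
    print(cc,onz(c,*cc,.08).round(4),[np.linalg.norm(x).round(4) for x in e],np.degrees(np.arctan2(L[1],L[0])))
for q in((219,250),(384,266),(391,180),(227,165)): print(onz(c,*q,.06).round(3))
for q in((124,227),(95,252),(148,253),(149,202),(100,202)): print('tray',onz(c,*q,.035).round(3))
```

```text
Traceback (most recent call last):
ValueError: attempt to get argmax of an empty sequence
```

View pics/crop.png

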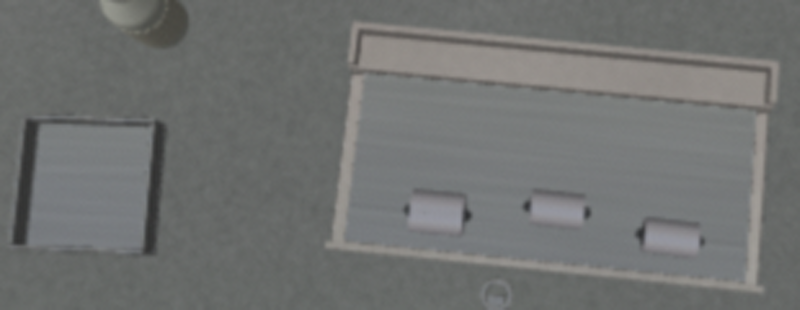

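The crop shows dark pin tips at the rollers' ends: left (405,210)–(468,215), middle (524,207)–(590,213), right (637,234)–(704,241). The left one looks wider, so it's probably the oval one.

Run:
```python
from h import *
c=load('pics/top0.png')
f=lambda u,v,z: onz(c,90+(u+.5)/2.58-.5,155+(v+.5)/2.58-.5,z)
Y=lambda L:np.degrees(np.arctan2(-L[0],L[1]))
for n,a,b in(('L',(405,210),(468,215)),('M',(524,207),(590,213)),('R',(637,234),(704,241))):
    A=f(*a,.072);B=f(*b,.072); print(n,((A+B)/2).round(4),np.linalg.norm(A-B).round(4),Y(A-B).round(1))
im=c['color'].astype(int); 
t=f(327,245,.062),f(762,291,.062),f(777,62,.066),f(353,23,.066)
for q in t: print(q.round(4))
print('yaw',Y(t[0]-t[1]),Y(t[3]-t[2]), 'ctr',sum(t)/4)
pl=f(365,73,.056),f(757,108,.056),f(335,243,.062)
print(pl, 'platefaredge yaw',Y(pl[0]-pl[1]))
for q in((35,118),(157,121),(155,253),(12,244)): print('tray',f(*q,.035).round(3))
o=monitor.get_obs(); print(R.from_quat(o['tool_rot']).as_matrix().round(3), vision.camera('wrist')['hand_eye'])
```

```text
L [0.4893 0.0273 0.072 ] 0.0577 -5.4
M [ 0.4899 -0.0823  0.072 ] 0.0601 -6.1
R [ 0.4635 -0.1839  0.072 ] 0.0603 -6.8
[0.4619 0.1288 0.062 ]
[ 0.4148 -0.2657  0.062 ]
[ 0.6248 -0.2895  0.066 ]
[0.67   0.1057 0.066 ]
yaw -6.805749955045925 -6.526240329370869 ctr [ 0.54289536 -0.08016232  0.064     ]
(array([0.62383684, 0.09558917, 0.056     ]), array([ 0.58359922, -0.27114721,  0.056     ]), array([0.46362443, 0.12142742, 0.062     ])) platefaredge yaw -6.261339512525695
tray [0.59  0.418 0.035]
tray [0.585 0.299 0.035]
tray [0.458 0.297 0.035]
tray [0.469 0.433 0.035]
[[ 0.966  0.257 -0.001]
 [ 0.257 -0.966  0.002]
 [-0.    -0.002 -1.   ]] [[ 1.52189650e-03  9.64779198e-01  2.63056615e-01  6.54105049e-02]
 [ 9.99996452e-01 -8.93124773e-04 -2.50981294e-03  1.82361932e-04]
 [-2.18647293e-03  2.63059501e-01 -9.64777134e-01 -1.42969116e-01]
 [ 0.00000000e+00  0.00000000e+00  0.00000000e+00  1.00000000e+00]]
```

Call:
move_arm(
  moves=[
    [[0.034, 0.05, 0, -2, 100], [0.068, 0.1, 0, -4, 100], [0.102, 0.15, 0, -6, 100], [0.136, 0.2, 0, -8, 100], [0.17, 0.25, 0, -10, 100]],
  ],
)

```text
clock: 0.78
eef_pos: [0.2991, -0.2315, 0.2313]
tool_rot: [0.999, 0.042, 0.0, 0.0]
ft_force: [0.7, -1.4, -1.3]
grip_width: 0.0857
grasp_force: 0.0
```

Call:
move_arm(
  moves=[
    [[0.034, 0.05, 0, -2, 100], [0.068, 0.1, 0, -4, 100], [0.102, 0.15, 0, -6, 100], [0.136, 0.2, 0, -8, 100], [0.17, 0.25, 0, -10, 100]],
  ],
)

```text
clock: 1.4
eef_pos: [0.4675, -0.0115, 0.2312]
tool_rot: [1.0, -0.021, -0.0, -0.013]
ft_force: [-0.4, -0.1, -0.4]
grip_width: 0.0853
grasp_force: 0.0
```

Call:
move_arm(
  moves=[
    [[0.021, 0.01, -0.03, -1.5, 100], [0.021, 0.01, -0.08, -1.5, 100], [0.021, 0.01, -0.1, -1.5, 100], [0.021, 0.01, -0.1, -1.5, 100]],
  ],
)

```text
clock: 1.9
eef_pos: [0.4853, -0.0172, 0.1293]
tool_rot: [0.999, -0.028, -0.002, -0.018]
ft_force: [-0.2, -0.0, 0.9]
grip_width: 0.0855
grasp_force: 0.0
```

Run:
```python
from h import *
o=monitor.get_obs(); np.save('o1.npy',[*o['eef_pos'],*o['tool_rot']]); print(o['eef_pos'],o['tool_rot'],o['ft_force'],o['joint_pos'])
save('wrist','pics/w1.png')
```

```text
[ 0.48529588 -0.01716418  0.12930258] [ 0.99943746 -0.02830869 -0.00241089 -0.01782044] [-0.18379491 -0.00682247  0.86884299] [-0.05753004  0.28786486 -0.20946158  1.07933342  0.03548655  3.14059268]
```

View pics/w1.png

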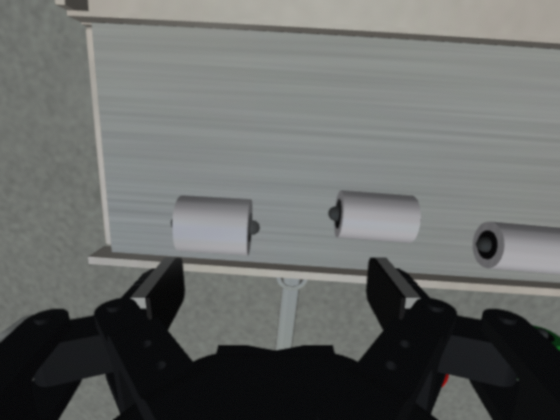

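The picture shows the left roller's pins at (171,224) and (259,228) and the middle one's left pin at (329,214). j6 is at its limit, so I'll take a half turn.

Run:
```python
from h import *
o=np.load('o1.npy'); t=(o[:3],o[3:]); c=load('pics/w1.png')
A=onz(c,171,224,.072,t);B=onz(c,259,228,.072,t);print(A,B,(A+B)/2,np.linalg.norm(A-B)); print(onz(c,329,214,.072,t))
```

```text
[0.48984439 0.056197   0.072     ] [ 0.48423975 -0.00498762  0.072     ] [0.48704207 0.02560469 0.072     ] 0.06144077951568941
[ 0.49212459 -0.05312076  0.072     ]
```

Call:
move_arm(
  moves=[
    [[0, 0, 0.01, 10.5, 100], [0, 0, 0.02, 21, 100], [0, 0, 0.02, 31.5, 100], [0, 0, 0.02, 42, 100], [0, 0, 0.02, 52.5, 100]],
  ],
)

```text
clock: 2.58
eef_pos: [0.4884, -0.0174, 0.1534]
tool_rot: [0.908, 0.419, -0.006, -0.015]
ft_force: [-0.2, -0.1, 0.7]
grip_width: 0.0854
grasp_force: 0.0
```

Call:
move_arm(
  moves=[
    [[0, 0, 0, 10.5, 100], [0, 0, 0, 21, 100], [0, 0, 0, 31.5, 100], [0, 0, 0, 42, 100], [0, 0, 0, 52.5, 100]],
  ],
)

```text
clock: 3.2
eef_pos: [0.4884, -0.0174, 0.1533]
tool_rot: [0.629, 0.778, -0.013, -0.009]
ft_force: [-0.3, 1.0, -0.2]
grip_width: 0.0854
grasp_force: 0.0
```

Call:
move_arm(
  moves=[
    [[0, 0, 0, 10.5, 100], [0, 0, 0, 21, 100], [0, 0, 0, 31.5, 100], [0, 0, 0, 42, 100], [0, 0, 0, 52.5, 100]],
  ],
)

```text
clock: 3.82
eef_pos: [0.4884, -0.0173, 0.1533]
tool_rot: [0.22, 0.975, -0.017, -0.002]
ft_force: [0.5, -0.8, -0.2]
grip_width: 0.0857
grasp_force: 0.0
```

Call:
move_arm(
  moves=[
    [[0, 0, 0, 10.5, 100], [0, 0, 0, 21, 100], [0, 0, 0, 22.5, 100], [0, 0, 0, 22.5, 100]],
  ],
)

```text
clock: 4.32
eef_pos: [0.4878, -0.0173, 0.1523]
tool_rot: [0.029, 0.999, -0.018, 0.001]
ft_force: [-1.2, -0.4, -0.5]
grip_width: 0.0855
grasp_force: 0.0
```

Run:
```python
from h import *
o=monitor.get_obs(); M=R.from_quat(o['tool_rot']).as_matrix(); print(o['clock'],o['eef_pos'],M.round(4),o['ft_force'],o['joint_pos'])
```

```text
4.325 [ 0.48777615 -0.01734629  0.15234048] [[-9.983e-01  5.890e-02  4.000e-04]
 [ 5.880e-02  9.976e-01 -3.550e-02]
 [-2.500e-03 -3.540e-02 -9.994e-01]] [-1.22955807 -0.39556501 -0.45233675] [-0.01350645  0.26685474 -0.1731882   1.12985705 -0.03544986  0.0453743 ]
```

Call:
move_arm(
  moves=[
    [[0, 0.0425, 0, -3.2, 100], [0, 0.0425, -0.03, -3.2, 100], [0, 0.0425, -0.05, -3.2, 100], [0, 0.0425, -0.05, -3.2, 100], [0, 0.0425, -0.05, -3.2, 100]],
  ],
)

```text
clock: 4.95
eef_pos: [0.4879, 0.0251, 0.1022]
tool_rot: [0.057, 0.998, -0.018, -0.0]
ft_force: [0.3, 0.5, -0.3]
grip_width: 0.0852
grasp_force: 0.0
```

Run:
```python
from h import *
o=monitor.get_obs(); M=R.from_quat(o['tool_rot']).as_matrix(); print(o['clock'],o['eef_pos'],M.round(4),o['ft_force'],o['joint_pos'])
```

```text
4.95 [0.48789658 0.02514338 0.10220195] [[-0.9936  0.1131 -0.0021]
 [ 0.1131  0.993  -0.0352]
 [-0.0019 -0.0352 -0.9994]] [ 0.34654161  0.50060905 -0.26244605] [ 0.07321579  0.3197021  -0.24317035  1.01260132 -0.03497849  0.18671683]
```

Call:
move_arm(
  moves=[
    [[0, 0, -0.03, 0, 100], [0, 0, -0.045, 0, 100], [0, 0, -0.049, 0, 100], [0, 0, -0.049, 0, 100], [0, 0, -0.049, 0, 80]],
  ],
)

```text
clock: 5.58
eef_pos: [0.4879, 0.0252, 0.0531]
tool_rot: [0.056, 0.998, -0.018, 0.0]
ft_force: [0.6, -1.5, -0.3]
grip_width: 0.0697
grasp_force: 0.0
```

Call:
move_arm(
  moves=[
    [[0, 0, 0, 0, 40], [0, 0, 0, 0, 40], [0, 0, 0, 0, 40], [0, 0, 0, 0, 40]],
  ],
)

```text
clock: 6.08
eef_pos: [0.488, 0.0254, 0.0535]
tool_rot: [0.056, 0.998, -0.017, 0.0]
ft_force: [-1.3, 0.3, 5.9]
grip_width: 0.0576
grasp_force: 62.6
```

Run:
```python
from h import *
o=monitor.get_obs(); print(o['clock'],o['eef_pos'],o['ft_force'],o['grip_width'],o['grasp_force'])
save('wrist','pics/w2.png')
```

```text
6.075 [0.48802928 0.02535627 0.05352791] [-1.3448848   0.3278736   5.93348462] 0.05756669052416973 62.60017991065979
```

View pics/w2.png

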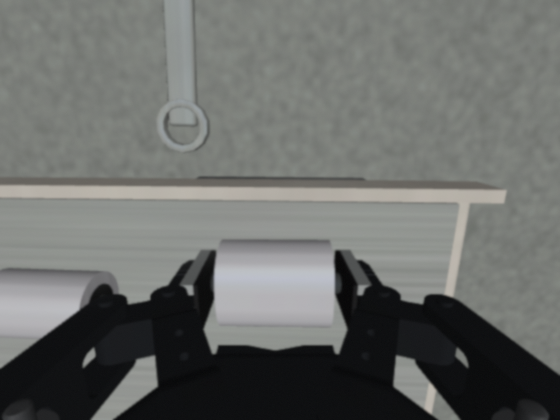

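The left roller is held by its pins, with its barrel at (275,282) in the picture, and already presses with about 6 N. I'll start rolling in small steps.

Call:
move_arm(
  moves=[
    [[0.003, -0.0003, 0, 0, 40], [0.006, -0.0007, 0, 0, 40], [0.006, -0.0007, 0, 0, 40]],
  ],
)

```text
clock: 6.5
eef_pos: [0.4947, 0.0247, 0.0543]
tool_rot: [0.056, 0.998, -0.017, 0.001]
ft_force: [-1.6, 0.4, 9.7]
grip_width: 0.0573
grasp_force: 62.7
```

The force rose from 6 to 10 N as an oval would do. I'll yield along the expected rise.

Call:
move_arm(
  moves=[
    [[0, 0, 0.0005, 0, 40], [0.003, -0.0003, 0.001, 0, 40], [0.006, -0.0007, 0.0016, 0, 40], [0.006, -0.0007, 0.0016, 0, 40]],
  ],
)

```text
clock: 7.0
eef_pos: [0.5007, 0.0241, 0.0556]
tool_rot: [0.056, 0.998, -0.017, 0.001]
ft_force: [-1.4, 0.5, 7.2]
grip_width: 0.0575
grasp_force: 62.7
```

Call:
move_arm(
  moves=[
    [[0.002, -0.0002, 0.0005, 0, 40], [0.004, -0.0005, 0.0009, 0, 40], [0.006, -0.0007, 0.0013, 0, 40], [0.006, -0.0007, 0.0013, 0, 40]],
  ],
)

```text
clock: 7.5
eef_pos: [0.5064, 0.0234, 0.0565]
tool_rot: [0.056, 0.998, -0.017, 0.001]
ft_force: [-1.1, 0.5, 6.3]
grip_width: 0.0573
grasp_force: 62.7
```

Call:
move_arm(
  moves=[
    [[0.003, -0.0003, 0.0003, 0, 40], [0.006, -0.0007, 0.0006, 0, 40], [0.009, -0.001, 0.0007, 0, 40], [0.012, -0.0014, 0.0006, 0, 40], [0.012, -0.0014, 0.0006, 0, 40]],
  ],
)

```text
clock: 8.12
eef_pos: [0.5187, 0.0221, 0.0569]
tool_rot: [0.056, 0.998, -0.017, 0.001]
ft_force: [0.0, 1.5, 5.3]
grip_width: 0.0573
grasp_force: 62.7
```

Call:
move_arm(
  moves=[
    [[0.003, -0.0003, -0.0002, 0, 40], [0.006, -0.0007, -0.0005, 0, 40], [0.009, -0.001, -0.001, 0, 40], [0.012, -0.0014, -0.0015, 0, 40], [0.012, -0.0014, -0.0015, 0, 40]],
  ],
)

```text
clock: 8.75
eef_pos: [0.5315, 0.0208, 0.0558]
tool_rot: [0.056, 0.998, -0.017, 0.002]
ft_force: [1.5, 1.0, 5.7]
grip_width: 0.0573
grasp_force: 62.7
```

Call:
move_arm(
  moves=[
    [[0.003, -0.0003, -0.0006, 0, 40], [0.006, -0.0007, -0.0011, 0, 40], [0.009, -0.001, -0.0016, 0, 40], [0.012, -0.0014, -0.0018, 0, 40], [0.012, -0.0014, -0.0018, 0, 40]],
  ],
)

```text
clock: 9.38
eef_pos: [0.5432, 0.0195, 0.0537]
tool_rot: [0.056, 0.998, -0.017, 0.001]
ft_force: [1.1, 2.4, 6.3]
grip_width: 0.0574
grasp_force: 62.7
```

Call:
move_arm(
  moves=[
    [[0.003, -0.0003, 0.0, 0, 40], [0.006, -0.0007, 0.0003, 0, 40], [0.009, -0.001, 0.0008, 0, 40], [0.011, -0.0013, 0.0012, 0, 40], [0.011, -0.0013, 0.0012, 0, 40]],
  ],
)

```text
clock: 10.0
eef_pos: [0.5525, 0.0185, 0.0547]
tool_rot: [0.056, 0.998, -0.017, -0.0]
ft_force: [-1.8, 3.1, 7.4]
grip_width: 0.0574
grasp_force: 62.8
```

Left is the oval one: the axis rose about 3.4 mm and sank again. I'll carry it to the tray.

Call:
move_arm(
  moves=[
    [[0, 0, 0.02, 0, 40], [0, 0, 0.06, 0, 40], [-0.003, 0.03, 0.08, 0, 40], [-0.007, 0.08, 0.08, 0, 40], [-0.011, 0.135, 0.08, 0, 40]],
  ],
)

```text
clock: 10.62
eef_pos: [0.5403, 0.1527, 0.1331]
tool_rot: [0.057, 0.998, -0.018, -0.001]
ft_force: [0.8, -0.2, -1.6]
grip_width: 0.0574
grasp_force: 64.2
```

Call:
move_arm(
  moves=[
    [[-0.004, 0.055, 0, 0, 40], [-0.008, 0.11, 0, 0, 40], [-0.012, 0.165, 0, 0, 40], [-0.016, 0.208, -0.01, 0, 40], [-0.016, 0.208, -0.03, 0, 40]],
  ],
)

```text
clock: 11.25
eef_pos: [0.5241, 0.3639, 0.1026]
tool_rot: [0.054, 0.998, -0.018, -0.001]
ft_force: [-0.2, 0.0, -2.1]
grip_width: 0.0574
grasp_force: 64.3
```

Run:
```python
from h import *
o=monitor.get_obs(); print(o['clock'],o['eef_pos'],o['tool_rot'],o['ft_force'],o['grip_width'],o['joint_pos'])
save('wrist','pics/w3.png')
```

```text
11.25 [0.52412714 0.36394794 0.10264827] [ 5.37483080e-02  9.98398231e-01 -1.76567338e-02 -5.75758341e-04] [-0.23936033  0.02409925 -2.13528798] 0.05740820506269576 [ 0.61973525  0.60661279  0.22413879  1.21125552 -0.02688294  0.72760878]
```

View pics/w3.png

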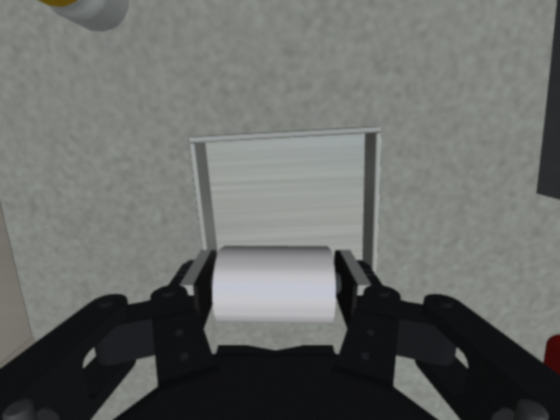

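The tray's near rim corners are at (190,139) and (380,129), with the roller held in front of them.

Run:
```python
from h import *
o=monitor.get_obs(); t=(o['eef_pos'],o['tool_rot']); c=load('pics/w3.png')
A=onz(c,190,139,.035,t);B=onz(c,380,129,.035,t);e=(B-A)/np.linalg.norm(B-A);print(A,B,np.linalg.norm(B-A)); n=np.array([e[1],-e[0],0]);print(n,(A+B)/2+.065*n)
```

```text
[0.45606979 0.30731849 0.035     ] [0.46301524 0.43211155 0.035     ] 0.12498618977707569
[ 0.99845481 -0.05556975  0.        ] [0.52444208 0.36610298 0.035     ]
```

Call:
move_arm(
  moves=[
    [[0, 0.001, -0.04, 0, 40], [0, 0.001, -0.075, 0, 40], [0, 0.001, -0.09, 0, 40], [0, 0.001, -0.095, 0, 40], [0, 0.001, -0.096, 0, 40]],
  ],
)

```text
clock: 11.92
eef_pos: [0.5259, 0.3618, 0.0086]
tool_rot: [0.056, 0.998, -0.017, -0.0]
ft_force: [0.7, 0.6, -1.5]
grip_width: 0.0573
grasp_force: 64.4
```

Call:
move_arm(
  moves=[
    [[0, 0, -0.001, 0, 40], [0, 0, -0.002, 0, 40], [0, 0, -0.003, 0, 40], [0, 0, -0.003, 0, 40]],
  ],
)

```text
clock: 12.42
eef_pos: [0.5251, 0.3616, 0.0048]
tool_rot: [0.056, 0.998, -0.018, -0.001]
ft_force: [0.6, 1.3, -0.9]
grip_width: 0.0572
grasp_force: 64.4
```

Call:
move_arm(
  moves=[
    [[0, 0, -0.0007, 0, 40], [0, 0, -0.0014, 0, 40], [0, 0, -0.0014, 0, 40]],
  ],
)

```text
clock: 12.8
eef_pos: [0.5251, 0.3615, 0.0032]
tool_rot: [0.056, 0.998, -0.018, -0.001]
ft_force: [0.2, -0.5, -2.4]
grip_width: 0.0573
grasp_force: 64.4
```

Call:
move_arm(
  moves=[
    [[0, 0, -0.0006, 0, 40], [0, 0, -0.0012, 0, 40], [0, 0, -0.0012, 0, 40]],
  ],
)

```text
clock: 13.18
eef_pos: [0.5254, 0.3616, 0.0024]
tool_rot: [0.056, 0.998, -0.018, -0.0]
ft_force: [-0.3, -0.3, -0.2]
grip_width: 0.0569
grasp_force: 64.4
```

Call:
move_arm(
  moves=[
    [[0, 0, -0.0005, 0, 40], [0, 0, -0.0005, 0, 72], [0, 0, -0.0005, 0, 76], [0, 0, -0.0005, 0, 82], [0, 0, 0, 0, 85]],
  ],
)

```text
clock: 13.8
eef_pos: [0.525, 0.3616, 0.0019]
tool_rot: [0.056, 0.998, -0.018, -0.001]
ft_force: [-0.0, -0.2, -0.7]
grip_width: 0.0724
grasp_force: 0.0
```

Call:
move_arm(
  moves=[
    [[0, 0, 0.005, 0, 85], [0, 0, 0.04, 0, 85], [0, 0, 0.09, 0, 85], [0, 0, 0.125, 0, 85], [0, 0, 0.125, 0, 85]],
  ],
)

```text
clock: 14.42
eef_pos: [0.5275, 0.3632, 0.1319]
tool_rot: [0.056, 0.998, -0.015, 0.003]
ft_force: [-0.0, -0.2, -0.8]
grip_width: 0.0728
grasp_force: 0.0
```

Run:
```python
from h import *
o=monitor.get_obs(); print(o['clock'],o['eef_pos'],o['tool_rot'],o['ft_force'],o['grip_width'])
save('top','pics/t3.png'); c=load('pics/t3.png'); 
cv2.imwrite('pics/c3.png',cv2.resize(c['color'][150:280,80:400],None,fx=2.5,fy=2.5,interpolation=cv2.INTER_CUBIC)[:,:,::-1])
```

```text
14.425 [0.52746922 0.36319578 0.13188511] [ 0.056251    0.99830037 -0.01499168  0.00273038] [-0.01942601 -0.17024021 -0.80034626] 0.07283656004331325
```

View pics/c3.png

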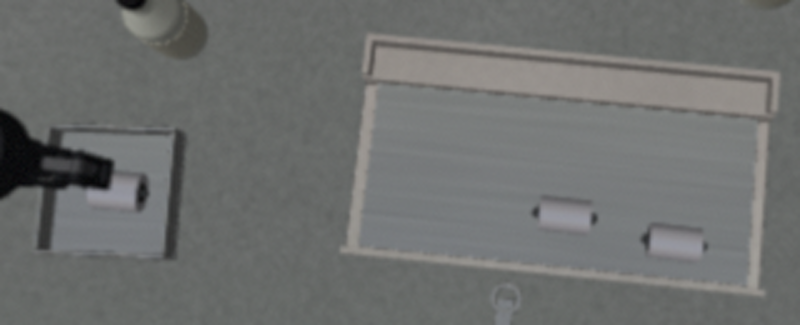

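The reject lies in the tray with its barrel at (120,190). Next is the middle roller.

Call:
move_arm(
  moves=[
    [[-0.004, -0.055, 0, 0, 100], [-0.008, -0.11, 0, 0, 100], [-0.013, -0.165, 0, 0, 100], [-0.018, -0.22, 0, 0, 100], [-0.022, -0.275, 0, 0, 100]],
  ],
)

```text
clock: 15.1
eef_pos: [0.5016, 0.0847, 0.1256]
tool_rot: [0.056, 0.998, -0.018, -0.002]
ft_force: [1.0, -0.0, 1.0]
grip_width: 0.0855
grasp_force: 0.0
```

Call:
move_arm(
  moves=[
    [[-0.004, -0.055, 0, 0, 100], [-0.009, -0.11, 0, 0, 100], [-0.0145, -0.1714, 0, 0, 100], [-0.0145, -0.1714, -0.02, 0, 100], [-0.0145, -0.1714, -0.025, 0, 100]],
  ],
)

```text
clock: 15.72
eef_pos: [0.4863, -0.0854, 0.0998]
tool_rot: [0.057, 0.998, -0.017, -0.003]
ft_force: [0.1, 0.4, -0.4]
grip_width: 0.0853
grasp_force: 0.0
```

Call:
move_arm(
  moves=[
    [[0, 0, 0, 0, 100], [0, 0, 0, 0, 100]],
  ],
)

```text
clock: 15.98
eef_pos: [0.489, -0.0839, 0.1023]
tool_rot: [0.055, 0.998, -0.018, -0.001]
ft_force: [-0.4, -0.8, -1.0]
grip_width: 0.0856
grasp_force: 0.0
```

Run:
```python
from h import *
o=monitor.get_obs(); print(o['clock'],o['eef_pos'],o['tool_rot'],o['ft_force'],o['grip_width'])
np.save('o4.npy',[*o['eef_pos'],*o['tool_rot']]); save('wrist','pics/w4.png')
```

```text
15.975 [ 0.48900933 -0.0839297   0.10232514] [ 5.52774712e-02  9.98313701e-01 -1.77149334e-02 -5.80734894e-04] [-0.44066869 -0.83378019 -1.01345675] 0.08555517356515772
```

View pics/w4.png

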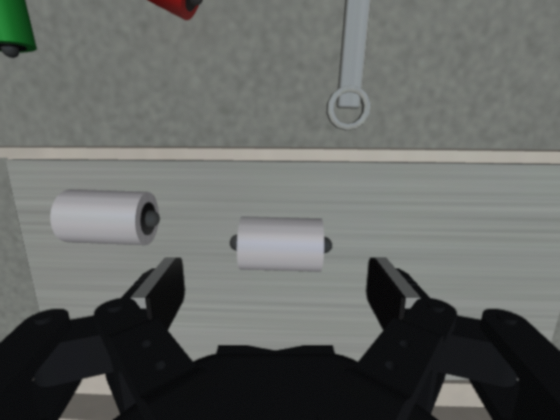

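The middle roller's pins are at (230,242) and (332,244), and the right roller's left pin is at (160,218).

Run:
```python
from h import *
o=np.load('o4.npy'); t=(o[:3],o[3:]); c=load('pics/w4.png')
A=onz(c,230,242,.072,t);B=onz(c,332,244,.072,t);print(A,B,(A+B)/2,np.linalg.norm(A-B)); P=onz(c,160,218,.072,t);print(P,P-.031*np.array([.115,.993,0]))
A=onz(c,0,149,.062,t);B=onz(c,560,152,.062,t);print((B-A)[0]/(B-A)[1]*57.3, A,B)
```

```text
[ 0.4857759  -0.11308204  0.072     ] [ 0.49288849 -0.05177462  0.072     ] [ 0.48933219 -0.08242833  0.072     ] 0.06171862734462239
[ 0.46654251 -0.15304551  0.072     ] [ 0.46297751 -0.18382851  0.072     ]
6.425597236316682 [ 0.4156189 -0.2487604  0.062    ] [0.45286168 0.08335053 0.062     ]
```

Call:
move_arm(
  moves=[
    [[0, 0.0005, -0.03, 0, 100], [0, 0.0005, -0.045, 0, 100], [0, 0.0005, -0.049, 0, 100], [0, 0.0005, -0.049, 0, 100], [0, 0.0005, -0.049, 0, 80]],
  ],
)

```text
clock: 16.65
eef_pos: [0.4894, -0.0844, 0.0539]
tool_rot: [0.056, 0.998, -0.018, 0.0]
ft_force: [0.4, -0.2, -0.2]
grip_width: 0.0697
grasp_force: 0.0
```

Call:
move_arm(
  moves=[
    [[0, 0, 0, 0, 40], [0, 0, 0, 0, 40], [0, 0, 0, 0, 40], [0, 0, 0, 0, 40]],
  ],
)

```text
clock: 17.15
eef_pos: [0.4901, -0.0843, 0.0545]
tool_rot: [0.056, 0.998, -0.018, 0.001]
ft_force: [-0.4, 0.4, 5.4]
grip_width: 0.0575
grasp_force: 62.6
```

Call:
move_arm(
  moves=[
    [[0.003, -0.0003, 0, 0, 40], [0.006, -0.0007, 0, 0, 40], [0.006, -0.0007, 0, 0, 40]],
  ],
)

```text
clock: 17.52
eef_pos: [0.4964, -0.0851, 0.0545]
tool_rot: [0.056, 0.998, -0.018, 0.001]
ft_force: [0.3, 0.7, 4.8]
grip_width: 0.0573
grasp_force: 62.7
```

Steady force, so this one runs true so far. Continuing.

Call:
move_arm(
  moves=[
    [[0.003, -0.0003, 0, 0, 40], [0.006, -0.0007, 0, 0, 40], [0.009, -0.001, 0, 0, 40], [0.012, -0.0014, 0, 0, 40]],
  ],
)

```text
clock: 18.02
eef_pos: [0.5081, -0.0866, 0.0546]
tool_rot: [0.056, 0.998, -0.018, 0.001]
ft_force: [-1.0, 0.8, 5.9]
grip_width: 0.057
grasp_force: 62.7
```

Call:
move_arm(
  moves=[
    [[0.005, -0.0006, 0, 0, 40], [0.01, -0.0011, 0, 0, 40], [0.015, -0.0017, 0, 0, 40], [0.02, -0.0023, 0, 0, 40]],
  ],
)

```text
clock: 18.52
eef_pos: [0.5281, -0.0891, 0.0546]
tool_rot: [0.056, 0.998, -0.018, 0.001]
ft_force: [-0.3, -0.4, 5.3]
grip_width: 0.0571
grasp_force: 62.7
```

Call:
move_arm(
  moves=[
    [[0.005, -0.0006, 0, 0, 40], [0.01, -0.0011, 0, 0, 40], [0.015, -0.0017, 0, 0, 40], [0.02, -0.0023, 0, 0, 40], [0.025, -0.0028, 0, 0, 40]],
  ],
)

```text
clock: 19.15
eef_pos: [0.553, -0.0923, 0.0546]
tool_rot: [0.056, 0.998, -0.018, 0.001]
ft_force: [0.1, -1.5, 4.9]
grip_width: 0.0577
grasp_force: 62.7
```

Call:
move_arm(
  moves=[
    [[0.005, -0.0006, 0, 0, 40], [0.01, -0.0011, 0, 0, 40], [0.015, -0.0017, 0, 0, 40], [0.02, -0.0023, 0, 0, 40], [0.025, -0.0028, 0, 0, 40]],
  ],
)

```text
clock: 19.77
eef_pos: [0.5778, -0.0955, 0.0546]
tool_rot: [0.057, 0.998, -0.019, 0.001]
ft_force: [-0.5, -1.2, 4.6]
grip_width: 0.0571
grasp_force: 62.6
```

The middle roller runs true. Before the drop-off I'll locate the gutter along this lane in the first top image.

Run:
```python
from h import *
c=load('pics/top0.png'); K=np.array(c['camera_matrix']); A=rot(c['attitude']); g=c['color'].mean(2).astype(np.float32)
ex=np.array([.9937,-.112,0]);ey=np.array([.112,.9937,0]); O=np.array([.536,-.080,0])
def pix(P):
    q=(P-np.array(c['eye']))@A; s=np.array([q[0],-q[1]])/-q[2]; s=s*(1+c['k1']*(s@s)); return K[0,0]*s[0]+K[0,2],K[1,1]*s[1]+K[1,2]
def prof(xs,z,ys):
    return np.array([np.mean([cv2.getRectSubPix(g,(1,1),pix(O+ex*x+ey*y+[0,0,z]))[0,0] for y in ys]) for x in xs])
for z,a,b in((.062,-110,-80),(.056,50,128)):
    xs=np.arange(a,b,2.)/1e3
    for ys in (np.arange(-.03,.03,.005),np.arange(-.15,-.09,.005)):
        print(z,' '.join(f'{x*1e3:.0f}:{v:.0f}' for x,v in zip(xs,prof(xs,z,ys))))
```

```text
0.062 -110:105 -108:105 -106:104 -104:104 -102:110 -100:125 -98:140 -96:142 -94:134 -92:124 -90:121 -88:120 -86:121 -84:122 -82:122
0.062 -110:103 -108:103 -106:104 -104:105 -102:112 -100:127 -98:139 -96:139 -94:131 -92:123 -90:121 -88:122 -86:122 -84:122 -82:122
0.056 50:125 52:126 54:125 56:124 58:123 60:124 62:124 64:122 66:117 68:108 70:111 72:129 74:141 76:144 78:144 80:144 82:143 84:143 86:143 88:143 90:143 92:143 94:143 96:143 98:143 100:141 102:134 104:116 106:98 108:99 110:119 112:136 114:136 116:125 118:111 120:106 122:105 124:105 126:105
0.056 50:124 52:123 54:123 56:123 58:124 60:125 62:126 64:125 66:119 68:108 70:113 72:130 74:140 76:142 78:142 80:141 82:141 84:140 86:140 88:140 90:141 92:141 94:140 96:141 98:141 100:139 102:130 104:110 106:94 108:100 110:121 112:135 114:133 116:120 118:109 120:104 122:103 124:104 126:104
```

Call:
move_arm(
  moves=[
    [[0.006, -0.0007, 0, 0, 40], [0.012, -0.0014, 0, 0, 40], [0.018, -0.002, 0.0, 0, 40], [0.022, -0.0025, 0.0003, 0, 40], [0.022, -0.0025, 0.0006, 0, 40]],
  ],
)

```text
clock: 20.4
eef_pos: [0.5995, -0.0981, 0.0546]
tool_rot: [0.057, 0.998, -0.019, 0.0]
ft_force: [-1.5, -4.0, 4.8]
grip_width: 0.0573
grasp_force: 62.8
```

Call:
move_arm(
  moves=[
    [[0.005, -0.0006, 0.001, 0, 40], [0.01, -0.0011, 0.001, 0, 40], [0.015, -0.0017, 0.001, 0, 40], [0.02, -0.0023, 0.001, 0, 40], [0.0255, -0.0029, 0, 0, 40]],
  ],
)

```text
clock: 21.02
eef_pos: [0.6239, -0.0989, 0.0526]
tool_rot: [0.056, 0.998, -0.017, -0.002]
ft_force: [0.5, 0.5, -2.1]
grip_width: 0.0571
grasp_force: 64.0
```

Call:
move_arm(
  moves=[
    [[0, 0, -0.002, 0, 40], [0, 0, -0.004, 0, 40], [0, 0, -0.005, 0, 40], [0, 0, -0.005, 0, 40]],
  ],
)

```text
clock: 21.52
eef_pos: [0.6239, -0.0997, 0.0486]
tool_rot: [0.056, 0.998, -0.018, -0.001]
ft_force: [0.3, 0.2, -2.1]
grip_width: 0.0575
grasp_force: 64.0
```

Call:
move_arm(
  moves=[
    [[0.001, 0, -0.002, 0, 40], [0.001, 0, -0.004, 0, 40], [0.001, 0, -0.0055, 0, 40], [0.001, 0, -0.0055, 0, 40]],
  ],
)

```text
clock: 22.02
eef_pos: [0.6245, -0.0997, 0.0428]
tool_rot: [0.056, 0.998, -0.018, -0.001]
ft_force: [-4.0, -0.4, -2.0]
grip_width: 0.0573
grasp_force: 64.0
```

Call:
move_arm(
  moves=[
    [[-0.0006, 0, 0, 0, 40], [-0.0006, 0, -0.0008, 0, 40], [-0.0006, 0, -0.0016, 0, 40], [-0.0006, 0, -0.0016, 0, 40]],
  ],
)

```text
clock: 22.52
eef_pos: [0.6245, -0.0998, 0.0415]
tool_rot: [0.056, 0.998, -0.018, -0.001]
ft_force: [-2.4, -0.5, -1.8]
grip_width: 0.0574
grasp_force: 64.0
```

Call:
move_arm(
  moves=[
    [[-0.0003, 0, -0.0005, 0, 40], [-0.0003, 0, -0.001, 0, 40], [-0.0003, 0, -0.001, 0, 40]],
  ],
)

```text
clock: 22.9
eef_pos: [0.6245, -0.0998, 0.0411]
tool_rot: [0.056, 0.998, -0.018, -0.0]
ft_force: [-3.1, -0.5, 3.7]
grip_width: 0.0574
grasp_force: 64.1
```

On the floor of the gutter, at the predicted height. Release, retreat and go to the right roller.

Call:
move_arm(
  moves=[
    [[0, 0, 0, 0, 72], [0, 0, 0, 0, 78], [0, 0, 0, 0, 90], [0, 0, 0, 0, 95], [0, 0, 0.004, 0, 95]],
  ],
)

```text
clock: 23.52
eef_pos: [0.624, -0.0996, 0.0444]
tool_rot: [0.056, 0.998, -0.018, -0.001]
ft_force: [0.4, 0.7, 0.9]
grip_width: 0.081
grasp_force: 0.0
```

Call:
move_arm(
  moves=[
    [[0, 0, 0.015, 0, 100], [0, 0, 0.045, 0, 100], [0, 0, 0.08, 0, 100], [-0.04, -0.021, 0.08, 0, 100], [-0.09, -0.047, 0.08, 0, 100]],
  ],
)

```text
clock: 24.15
eef_pos: [0.5351, -0.1471, 0.1266]
tool_rot: [0.055, 0.998, -0.018, 0.001]
ft_force: [-0.3, -0.7, 0.6]
grip_width: 0.0854
grasp_force: 0.0
```

Call:
move_arm(
  moves=[
    [[-0.04, -0.021, 0, 0, 100], [-0.0715, -0.038, 0, 0, 100], [-0.0715, -0.038, -0.022, 0, 100], [-0.0715, -0.038, -0.022, 0, 100], [-0.0715, -0.038, -0.022, 0, 100]],
  ],
)

```text
clock: 24.78
eef_pos: [0.4637, -0.1848, 0.1038]
tool_rot: [0.056, 0.998, -0.018, 0.0]
ft_force: [-0.4, 0.4, 0.7]
grip_width: 0.0855
grasp_force: 0.0
```

Run:
```python
from h import *
o=monitor.get_obs(); print(o['clock'],o['eef_pos'],o['tool_rot'],o['ft_force'],o['grip_width'],o['joint_pos'])
np.save('o5.npy',[*o['eef_pos'],*o['tool_rot']]); a=save('wrist','pics/w5.png')['color']; b=save('top','pics/t5.png')['color']
b=cv2.resize(b[155:280,215:400],None,fx=2.4,fy=2.4,interpolation=cv2.INTER_CUBIC)
a=cv2.resize(a,(350,262)) if 0 else a[150:420,:350]
h=max(len(a),len(b)); p=lambda x:np.pad(x,((0,h-len(x)),(0,0),(0,0)))
z=np.hstack([p(a),p(b)]); cv2.imwrite('pics/v5.png',z[:,:,::-1]); print(z.shape)
```

```text
24.775 [ 0.46369466 -0.18481283  0.10375248] [ 5.59901971e-02  9.98269974e-01 -1.79484721e-02  9.38938495e-05] [-0.36498004  0.37506146  0.70410285] 0.08552101216995908 [-0.3584701   0.32578563 -0.22967419  1.00446044 -0.03421289 -0.24659912]
(300, 794, 3)
```

View pics/v5.png

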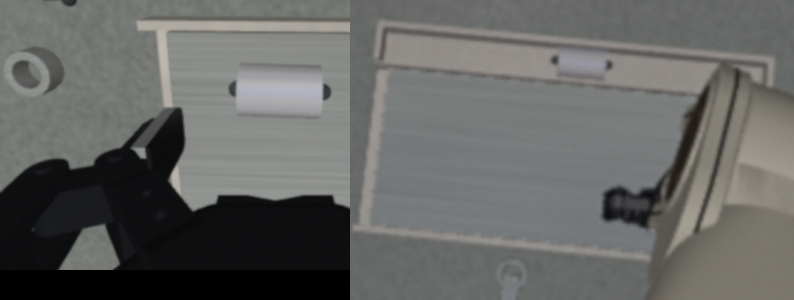

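The middle roller lies in the gutter (582,65), and the right roller's pins (228,240) and (331,242) sit between the fingers. Descend, grip and roll.

Call:
move_arm(
  moves=[
    [[-0.0005, 0.0005, -0.03, 0, 100], [-0.0005, 0.0005, -0.045, 0, 100], [-0.0005, 0.0005, -0.05, 0, 100], [-0.0005, 0.0005, -0.05, 0, 100], [-0.0005, 0.0005, -0.05, 0, 80]],
  ],
)

```text
clock: 25.5
eef_pos: [0.463, -0.1844, 0.0534]
tool_rot: [0.056, 0.998, -0.018, -0.0]
ft_force: [0.9, -0.1, -0.6]
grip_width: 0.0699
grasp_force: 0.0
```

Call:
move_arm(
  moves=[
    [[0, 0, 0, 0, 40], [0, 0, 0, 0, 40], [0, 0, 0, 0, 40], [0, 0, 0, 0, 40]],
  ],
)

```text
clock: 26.0
eef_pos: [0.4635, -0.1844, 0.0539]
tool_rot: [0.056, 0.998, -0.018, 0.001]
ft_force: [-0.4, 0.8, 4.8]
grip_width: 0.0575
grasp_force: 62.6
```

Call:
move_arm(
  moves=[
    [[0.003, -0.0003, 0, 0, 40], [0.006, -0.0007, 0, 0, 40], [0.006, -0.0007, 0, 0, 40]],
  ],
)

```text
clock: 26.38
eef_pos: [0.4697, -0.1853, 0.0538]
tool_rot: [0.056, 0.998, -0.018, 0.001]
ft_force: [-0.2, 1.5, 5.0]
grip_width: 0.0572
grasp_force: 62.7
```

Call:
move_arm(
  moves=[
    [[0.004, -0.0004, 0, 0, 40], [0.008, -0.0009, 0, 0, 40], [0.012, -0.0013, 0, 0, 40], [0.016, -0.0018, 0, 0, 40], [0.02, -0.0022, 0, 0, 40]],
  ],
)

```text
clock: 27.0
eef_pos: [0.4894, -0.1879, 0.0539]
tool_rot: [0.056, 0.998, -0.019, 0.001]
ft_force: [-0.9, -0.8, 5.3]
grip_width: 0.0575
grasp_force: 62.7
```

Call:
move_arm(
  moves=[
    [[0.005, -0.0006, 0, 0, 40], [0.01, -0.0011, 0, 0, 40], [0.015, -0.0017, 0, 0, 40], [0.02, -0.0023, 0, 0, 40], [0.025, -0.0028, 0, 0, 40]],
  ],
)

```text
clock: 27.62
eef_pos: [0.5143, -0.1913, 0.0539]
tool_rot: [0.057, 0.998, -0.019, 0.0]
ft_force: [-0.6, -3.1, 4.6]
grip_width: 0.0571
grasp_force: 62.7
```

Call:
move_arm(
  moves=[
    [[0.005, -0.0006, 0, 0, 40], [0.01, -0.0011, 0, 0, 40], [0.015, -0.0017, 0, 0, 40], [0.02, -0.0023, 0, 0, 40], [0.025, -0.0028, 0, 0, 40]],
  ],
)

```text
clock: 28.25
eef_pos: [0.5392, -0.1948, 0.054]
tool_rot: [0.057, 0.998, -0.02, 0.0]
ft_force: [-1.2, -5.9, 5.3]
grip_width: 0.0573
grasp_force: 62.7
```

Call:
move_arm(
  moves=[
    [[0.005, -0.0006, 0, 0, 40], [0.01, -0.0011, 0, 0, 40], [0.015, -0.0017, 0, 0, 40], [0.02, -0.0023, 0, 0, 40], [0.025, -0.0028, 0, 0, 40]],
  ],
)

```text
clock: 28.88
eef_pos: [0.5642, -0.1977, 0.054]
tool_rot: [0.057, 0.998, -0.02, 0.0]
ft_force: [-0.9, -4.2, 4.7]
grip_width: 0.0574
grasp_force: 62.7
```

Call:
move_arm(
  moves=[
    [[0.006, -0.0007, 0, 0, 40], [0.012, -0.0013, 0, 0, 40], [0.018, -0.002, 0, 0, 40], [0.023, -0.0026, 0, 0, 40], [0.023, -0.0026, 0, 0, 40]],
  ],
)

```text
clock: 29.5
eef_pos: [0.5875, -0.2001, 0.0539]
tool_rot: [0.057, 0.998, -0.02, 0.001]
ft_force: [0.3, -4.2, 5.2]
grip_width: 0.0572
grasp_force: 62.8
```

Call:
move_arm(
  moves=[
    [[0.002, -0.0002, 0.0006, 0, 40], [0.008, -0.0009, 0.0014, 0, 40], [0.014, -0.0016, 0.0014, 0, 40], [0.02, -0.0023, 0.0014, 0, 40], [0.025, -0.0028, 0, 0, 40]],
  ],
)

```text
clock: 30.12
eef_pos: [0.6112, -0.2, 0.0515]
tool_rot: [0.056, 0.998, -0.017, -0.002]
ft_force: [0.4, 0.1, -2.2]
grip_width: 0.0572
grasp_force: 64.0
```

Call:
move_arm(
  moves=[
    [[0, 0, -0.002, 0, 40], [0, 0, -0.004, 0, 40], [0, 0, -0.005, 0, 40], [0, 0, -0.005, 0, 40]],
  ],
)

```text
clock: 30.62
eef_pos: [0.6111, -0.2009, 0.0475]
tool_rot: [0.056, 0.998, -0.018, -0.001]
ft_force: [0.7, -0.7, -1.4]
grip_width: 0.0569
grasp_force: 64.0
```

Call:
move_arm(
  moves=[
    [[0.0012, 0, -0.002, 0, 40], [0.0012, 0, -0.004, 0, 40], [0.0012, 0, -0.005, 0, 40], [0.0012, 0, -0.005, 0, 40]],
  ],
)

```text
clock: 31.12
eef_pos: [0.6123, -0.2009, 0.0424]
tool_rot: [0.056, 0.998, -0.018, -0.001]
ft_force: [-0.4, -0.0, -2.3]
grip_width: 0.0571
grasp_force: 64.0
```

Call:
move_arm(
  moves=[
    [[0, 0, -0.0008, 0, 40], [0, 0, -0.0016, 0, 40], [0, 0, -0.0022, 0, 40], [0, 0, -0.0022, 0, 40]],
  ],
)

```text
clock: 31.62
eef_pos: [0.6125, -0.2009, 0.0405]
tool_rot: [0.056, 0.998, -0.018, -0.001]
ft_force: [-0.1, -0.5, -0.9]
grip_width: 0.0575
grasp_force: 64.0
```

Call:
move_arm(
  moves=[
    [[0, 0, -0.0006, 0, 40], [0, 0, -0.0006, 0, 40]],
  ],
)

```text
clock: 31.88
eef_pos: [0.6128, -0.201, 0.0403]
tool_rot: [0.056, 0.998, -0.018, -0.0]
ft_force: [-0.3, -0.4, 1.7]
grip_width: 0.0572
grasp_force: 64.0
```

Floor contact. Release and back off.

Call:
move_arm(
  moves=[
    [[0, 0, 0, 0, 72], [0, 0, 0, 0, 78], [0, 0, 0, 0, 90], [0, 0, 0, 0, 95], [0, 0, 0.004, 0, 95]],
  ],
)

```text
clock: 32.5
eef_pos: [0.6121, -0.2008, 0.0435]
tool_rot: [0.056, 0.998, -0.018, -0.001]
ft_force: [0.1, 0.3, 0.4]
grip_width: 0.0813
grasp_force: 0.0
```

Call:
move_arm(
  moves=[
    [[0, 0, 0.02, 0, 100], [0, 0, 0.07, 0, 100], [0, 0, 0.12, 0, 100], [-0.05, 0, 0.16, 0, 100], [-0.1, 0, 0.18, 0, 100]],
  ],
)

```text
clock: 33.12
eef_pos: [0.5128, -0.2013, 0.2265]
tool_rot: [0.056, 0.998, -0.018, 0.001]
ft_force: [0.1, -0.2, 1.0]
grip_width: 0.0851
grasp_force: 0.0
```

Call:
move_arm(
  moves=[
    [[-0.05, -0.03, 0, 0, 100], [-0.1, -0.06, 0, 0, 100], [-0.15, -0.09, 0, 0, 100], [-0.2, -0.12, 0, 0, 100], [-0.2, -0.12, 0, 0, 100]],
  ],
)

```text
clock: 33.75
eef_pos: [0.3094, -0.3224, 0.2245]
tool_rot: [0.06, 0.998, -0.018, -0.001]
ft_force: [0.9, -0.4, -0.6]
grip_width: 0.0852
grasp_force: 0.0
```

Run:
```python
from h import *
o=monitor.get_obs(); print(o['clock'],o['eef_pos'],o['ft_force'],o['joint_vel'].max())
b=save('top','pics/t6.png')['color']
cv2.imwrite('pics/v6.png',cv2.resize(b[150:280,85:400],None,fx=2.5,fy=2.5,interpolation=cv2.INTER_CUBIC)[:,:,::-1])
```

```text
33.75 [ 0.30944202 -0.32240817  0.22452901] [ 0.93541978 -0.44492518 -0.59028106] 0.07180163223912925
```

View pics/v6.png

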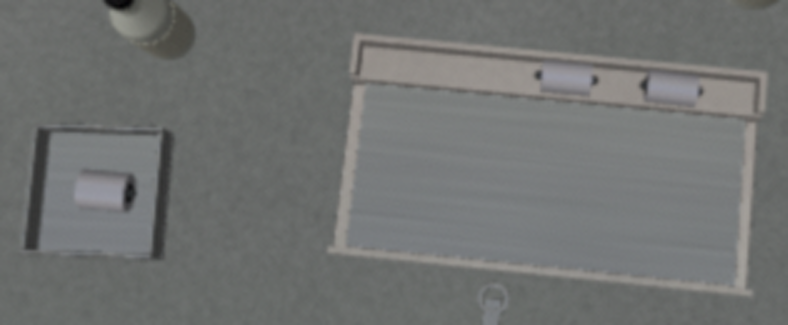

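The picture shows both true rollers in the gutter, at (567,79) and (672,89), and the oval one in the tray at (105,190).

```bash
python3 -c "
from workcell import job; print(job.job_done())"
```

```text
the job is handed in; nothing more can be done
None
```

I handed the job in at about 34 s: the left roller rocked and is in the reject tray, and the middle and right rollers ran true and lie on the gutter floor; readings stayed at or below 10 N.

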